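# Press the bay label holder home behind the shelf lip

## Robot

A 7-joint arm with a two-finger parallel gripper is mounted at the origin on the work surface. World frame = base frame: x ahead of the robot, y to its left, z up, the work surface at z = 0. Lengths are in m, angles in degrees, forces in N, time in s.
With the tool pointing down it reaches from about 0.4 to 0.85 m from the base axis. Payload 10.4 kg.
Tool frame: the origin (TCP) lies at the very end of the fingers, on their centre line; the grasp point (between the pads) lies 19 mm behind it; x points along the fingers, z is the direction in which the jaws open and shut, and the axes are right-handed (so a half turn about x gives the same grasp; the last joint's range is limited). The gripper opens to 87 mm and grips with 3 to 60 N. Pads are 19 mm wide; open, the fingers measure 117 mm over their backs; the gripper's body (75 mm by 190 mm) begins 51 mm behind the grasp point.
Start: joints at [73.476, 19.034, -3.707, 83.658, 1.238, 77.344, -5.071], TCP at [0.164, -0.603, 0.223] pointing down, gripper open.
Joint ranges: [-148.97, 148.97], [-28.65, 121.19], [-84.17, 76.75], [9.2, 138.47], [-72.65, 252.65], [3.7, 117.97], [-149.18, 149.18]. Speed limits (degrees/s): [127.2, 127.2, 159.86, 159.86, 180, 180, 180].

## Interface

Orientations are given as [roll, pitch, yaw] about the fixed x, y, z axes, in that order (R = Rz(yaw) Ry(pitch) Rx(roll)).
In Python, from station import * gives the robot as it stands.
- The arm moves only by the tool send_rows, never from a script. Its argument "rows" is a list of rows, each a list of 7 numbers: the closure in counts, from 0 (fully open) to 255 (shut), then the shift along the tool's x, y, z in m, then the turn, a rotation vector about the tool's x, y, z in degrees. A call has exactly 8 rows; each row is the pose to reach, as a shift and turn from the pose commanded when the call began, along the tool's axes at that moment; what a row does not reach only later rows make up. A row lasts 1/8 s, in which the tool goes at most 62.5 mm and 10.7 degrees, less where a joint would pass 70% of its speed; a pose out of reach is approached as far as the arm can. A call with a gripper value outside its range is refused whole. The fingers move at their own pace and stop on an object; the grip force is fixed at half the most. Time passes only in rows, so rows that repeat a pose let the fingers close, or fill a call up. It gives the time, the measured TCP pose, the force and the opening at its end, in the units of the state.
- sense(): the state, without advancing time (a new reading comes with each control period).
- capture(name): name is "scene" or "top"; returns a dict with "img" (384x512x3 uint8, red, green, blue), "fovy" (degrees; the focal length in pixels is half the picture's height over the tangent of half this angle, whatever the lens; pixels are square), "cx", "cy" (the principal point, pixels), "rvec" (rotation vector, rad) and "tvec" (3), from world to camera coordinates, as OpenCV has them. Camera axes: x right, y down, z forward; pixel columns grow to the right and rows downward; lengths in m; the calibration is good to about 2 mm. A picture is of the moment at which its call begins. There is no depth.
- hand_in(): hands the job in, once; it reports no verdict.
The state is a dict: "time": time; "qpos": joint angles; "joint_velocities": joint speeds; "joint_torque": joint torques, N m; "eef_pos": TCP position; "ee_rot": TCP orientation; "contact_force": force on the tool from outside, world axes, zero at the start; "wrist_torque": the same for the moment, N m; "opening": finger opening in m.
Only numpy, scipy, OpenCV 4.12 (cv2) and the standard library are available. Lean on these libraries where they do the work, as an engineer would, in place of code of your own. Each camera call takes 0.05 s, during which the arm holds its last target. There are 200 camera calls.

## Task

The small parts shelf on the bench has one empty label bay in the channel along its front edge. Take the wider of the two label holders out of the wooden stand, push its blade down behind the shelf lip in the empty bay until its shoulders sit fully home against the spring clip, without forcing it, and finish while still holding it pressed home, because the clip pushes it back up when let go. Leave the narrow holder and everything else where it is.

Things in the scene. Friction and masses are not known exactly. Their poses are not given: they have to be found in the camera images.
- label_holder: Wider label holder, white plastic, about 70 g, loose, standing in a slot of the stand, foot 5 mm above the bench. Panel 90 mm wide (y), 10 thick (x), 60 tall, over a blade 60 wide, 5 thick, 32 long (lowest 10 mm: 54 wide). Origin: centre of the blade's foot, z up; shoulders at z 32, top at z 92 mm. Same after a half turn about z. Pinch it across the 10 mm, near the top.
- spare_holder: Narrow label holder in the other slot of the stand: same heights and thickness, but panel 56 mm and blade 38 mm wide. Not to be used; leave alone.
- stand: Fixed wooden block, 70 (x) by 205 (y) by 30 mm high, with two slots along its y, centred 50 mm either side of its middle; each slot 66 mm long, 7 mm wide, 25 mm deep. Origin at the centre of its underside. Which holder stands in which slot varies.
- shelf: Fixed grey bench shelf, 335 mm wide (y), top 100 mm above the bench, origin under its centre at bench level. A channel 8 mm wide, open upwards, runs along y 90 mm to -x of the origin, between back wall and front lip (tops flared: mouth 20 mm wide, 8 mm from 6 mm down). Bays at y -105, 0, 105 mm; two hold fixed wide holders. Trays 30 mm tall stand on the board from 108 mm behind the channel.
- clip_bay: The empty bay of the channel, fixed; which of the three varies. Origin: middle of its mouth, level with the lip's top; x across the channel towards the shelf, y along it, z up. 68 mm long between two black cheeks (14 mm long, tops level with the lip), 8 mm wide. Home: the holder's foot 32 mm below this origin, its shoulders down on the cheeks, the rigid stop.
- spring_clip (a joint): Steel spring clip at the bottom of the empty bay, how far it is pressed down (m): 0 at rest (its top 24 mm below the mouth), 0.008 with the holder home. Pushes up with 4.2 N at first touch, 0.7 N more per mm, 9.8 N at home; springs back when let go.
- screwdriver: Bystander: screwdriver lying on the bench in front of the shelf. Leave alone.
- tape_roll: Bystander: black tape roll, 70 mm across, lying flat. Leave alone.
- contactor: Bystander: white and grey contactor block, 70 by 45 by 77 mm. Leave alone.
- terminal_stack: Bystander: stack of grey terminal blocks, 45 by 36 by 32 mm, on the shelf board behind the lip. Leave alone.
- screw_cup: Bystander: small grey bowl of 50 mm across, 30 mm tall, on the shelf board behind the lip. Leave alone.
There are look-alikes about, which are no part of the job. What is shaped like the label_holder but orange is not meant. Several things have the shape of the stand; the one meant has the colours described above.

How it is judged (in metres and radians):
On the way, in this order (a step that is already met when the one before it is completed fails the run):
1. the wide holder is lifted clear of the stand in the gripper (height (world z) of label_holder above 0.045 m and contact force between label_holder and the fingers above 2 N and contact force between label_holder and stand below 0.1 N), for 0.2 s.
2. its blade has entered the empty bay behind the lip, foot at least 12 mm below the lip's top (x of label_holder in the frame of clip_bay between -0.005 and 0.005 m and y of label_holder in the frame of clip_bay between -0.007 and 0.007 m and z of label_holder in the frame of clip_bay below -0.012 m), for 0.1 s.
At the end, for the whole second after the job is handed in: The wide holder is in the empty bay, in line within 5 degrees, shoulders within 2 mm of the cheeks, clip pressed at least 5.8 mm, bearing on the bay with over 5 N, and the fingers still hold or press it (over 3 N), through the last second (x of label_holder in the frame of clip_bay between -0.005 and 0.005 m and y of label_holder in the frame of clip_bay between -0.007 and 0.007 m and z of label_holder in the frame of clip_bay between -0.036 and -0.0298 m and angle between the z axis of label_holder and the z axis of clip_bay, either way round below 0.09 rad and angle between the y axis of label_holder and the y axis of clip_bay, either way round below 0.09 rad and value of joint spring_clip above 0.0058 m and contact force between label_holder and clip_bay above 5 N and contact force between label_holder and the fingers above 3 N and linear speed of label_holder below 0.02 m/s); the arm keeps its last pose, push and grip.
It fails at once if the holder is forced: more than 60 N against the shelf or the bay (contact force between label_holder and shelf above 60 N or contact force between label_holder and clip_bay above 60 N).
It fails at once if the narrow holder or another bystander is moved more than 30 mm (distance of any of spare_holder, screwdriver, tape_roll, contactor, terminal_stack, screw_cup from where it was at the start of the episode above 0.03 m).
It also fails if it takes over 45 s, if anything falls off the work surface, if the arm or the gripper's body presses on something with over 40 N, if the wrist force passes 120 N, or if a joint passes its speed limit or range.

## Working session

There is one attempt and no reset: what is moved stays moved. The work goes in short steps, Python scripts to look and compute and a tool call to move; the robot and the scene stay as the last step left them, time stands still between calls to the robot, and variables do not carry over. Pictures are saved under pics/ and viewed, about 8 in all and at most 12, crops included, and the job is handed in when it is done.

Besides the shell and the picture viewer there is one more tool, called after "Emit:" as name([rows], argument=value, ...), one row to a line, values as JSON. send_rows: Moves the arm, as the interface text tells. Its arguments: {"type":"object","properties":{"rows":{"type":"array"}},"required":["rows"]}

```bash
mkdir -p pics; ls; python3 - <<'E'
from station import *
import cv2,numpy as np
s=sense();print(s)
for n in("scene","top"):
    c=capture(n);print(n,c["fovy"],c["cx"],c["cy"],c["rvec"],c["tvec"])
    cv2.imwrite(f"pics/{n}0.png",c["img"][:,:,::-1]);np.save(f"pics/{n}0.npy",c,allow_pickle=True)
E
```

```text
pics
{'time': 0.0, 'qpos': array([73.47740882, 19.07173388, -3.70689813, 83.70604135,  1.23921788,
       77.34137723, -5.07101318]), 'joint_velocities': array([-0.02691628,  0.07195282, -0.06757115,  0.06487371,  0.04431502,
        0.02013457,  0.02232997]), 'joint_torque': array([ 1.15544492e-03, -6.23262691e+01,  2.51689920e-02, -3.89891481e+01,
       -6.14356413e-02,  3.99582752e-02,  1.22980814e-04]), 'eef_pos': array([ 0.16404549, -0.60269744,  0.22175625]), 'ee_rot': array([-176.20539671,   89.92074559,  109.02340822]), 'contact_force': array([-0.56541286, -0.87479153, -1.37558619]), 'wrist_torque': array([-0.00738266, -0.03160416, -0.03898134]), 'opening': 0.08691356924273204}
scene 57.49310772563619 249.61578990909933 190.64212835836764 [ 1.77345037  1.75708426 -0.71511213] [ 0.06223043 -0.30086788  1.35128969]
top 53.301347933034045 260.13805284211634 191.29790430131928 [ 2.0359318  -2.1855202   0.23025957] [-0.03985347  0.50933849  0.95263087]
```

View pics/scene0.png

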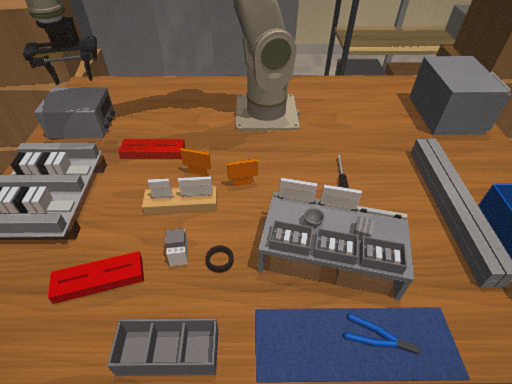

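View pics/top0.png

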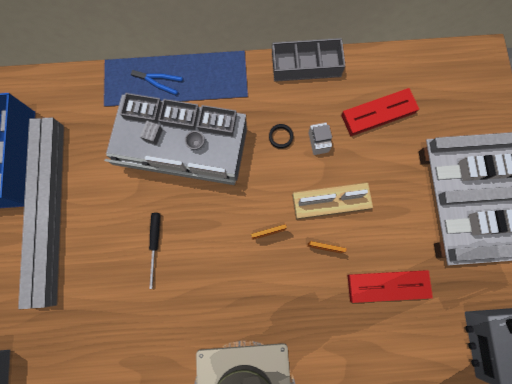

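The scene view shows the wooden stand at (180,200), with the wide holder on the right at (196,186). In the top view that holder is on the left at (318,199). The shelf's fixed holders are at (298,190) and (341,197) in scene, so the empty bay is the one on the +y side, around (385,210) in scene and (127,160) in top.

```bash
cat > h.py <<'E'
import cv2,numpy as np
def load(f): return np.load(f,allow_pickle=True).item()
def K(c):
    f=c["img"].shape[0]/2/np.tan(np.radians(c["fovy"]/2)); return np.array([[f,0,c["cx"]],[0,f,c["cy"]],[0,0,1]])
def ray(c,uv):
    R=cv2.Rodrigues(np.array(c["rvec"]))[0]; o=-R.T@np.array(c["tvec"]).ravel()
    d=R.T@np.linalg.inv(K(c))@np.array([uv[0],uv[1],1.]); return o,d/np.linalg.norm(d)
def onz(c,uv,z):
    o,d=ray(c,uv); return o+d*(z-o[2])/d[2]
def proj(c,P):
    return cv2.projectPoints(np.array(P,float).reshape(-1,3),np.array(c["rvec"]),np.array(c["tvec"]),K(c),None)[0].reshape(-1,2)
def crop(c,x,y,w,h,k,name):
    im=c["img"][y:y+h,x:x+w,::-1]; cv2.imwrite(name,cv2.resize(im,None,fx=k,fy=k,interpolation=cv2.INTER_CUBIC))
E
python3 - <<'E'
from h import *
t=load("pics/top0.npy");s=load("pics/scene0.npy")
a=cv2.resize(t["img"][85:225,100:260,::-1],(800,700)[:2] and (640,560),interpolation=cv2.INTER_CUBIC)
crop(t,100,88,150,110,5,"pics/c1.png")
crop(s,258,172,160,120,5,"pics/c2.png")
a=cv2.resize(t["img"][175:225,285:385,::-1],None,fx=6,fy=6,interpolation=2); b=cv2.resize(s["img"][165:215,130:230,::-1],None,fx=6,fy=6,interpolation=2)
cv2.imwrite("pics/c3.png",np.vstack([a,b]))
for n,c in(("t",t),("s",s)):
    hsv=cv2.cvtColor(c["img"],cv2.COLOR_RGB2HSV); print(n,ray(c,(0,0))[0])
for uv in [(294,202),(297,218),(372,207),(369,185)]: print("stand",onz(t,uv,.03))
for uv in [(110,160),(240,180),(122,95),(245,128)]: print("shelf",onz(t,uv,.1))
E
```

```text
t [ 0.29388572 -0.06292901  1.03835962]
s [ 1.15958349 -0.07506938  0.75505539]
stand [ 0.47471932 -0.16455315  0.03      ]
stand [ 0.43111662 -0.16864815  0.03      ]
stand [ 0.44641583 -0.37110167  0.03      ]
stand [ 0.50689358 -0.37096852  0.03      ]
shelf [0.60426454 0.30181255 0.1       ]
shelf [ 0.52810961 -0.02653931  0.1       ]
shelf [0.78226984 0.2721367  0.1       ]
shelf [ 0.66621724 -0.04780516  0.1       ]
```

View pics/c1.png

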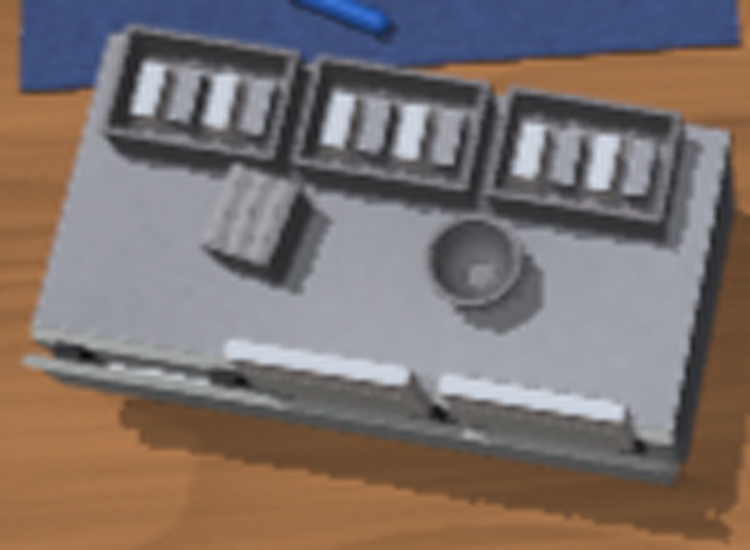

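View pics/c2.png

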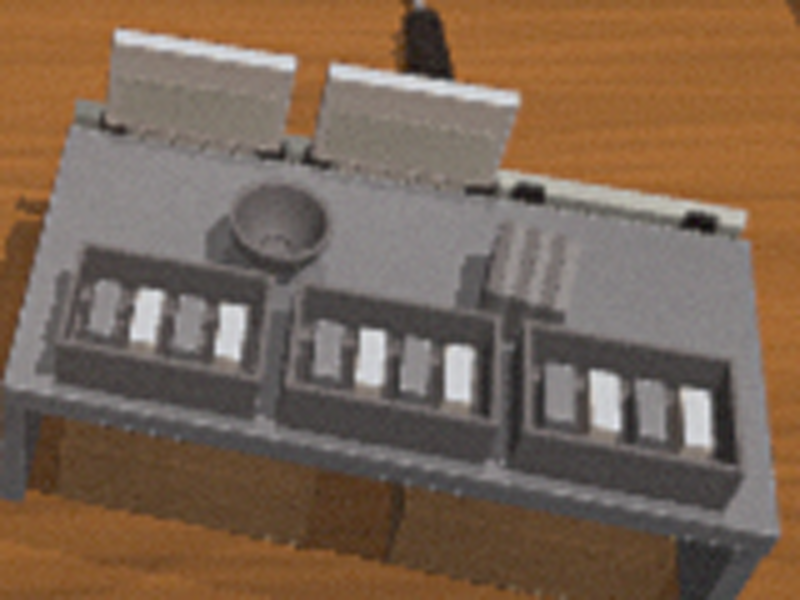

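View pics/c3.png

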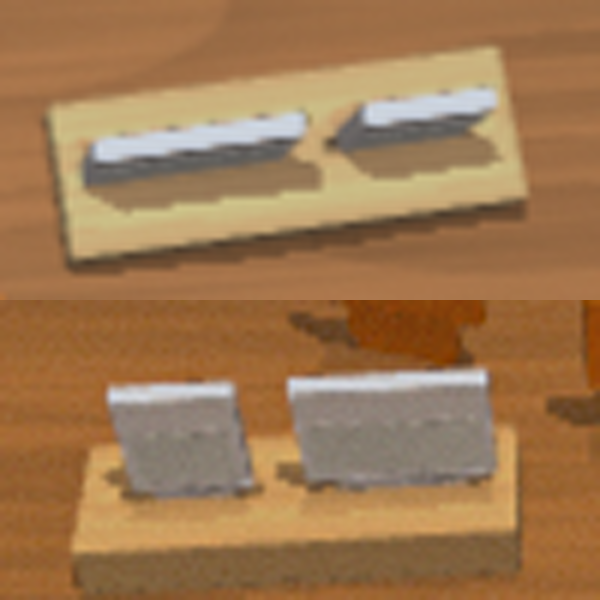

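c1 and c2 show the empty bay's cheeks at c1 (72,352) and (232,378), and c2 (530,192) and (700,222). c3 shows the wide holder's top strip at (95–305, 115–160) in its upper half. The next step is to triangulate the bright top strips and the cheeks.

```bash
cat >> h.py <<'E'
def tri(c1,u1,c2,u2):
    (o1,d1),(o2,d2)=ray(c1,u1),ray(c2,u2)
    A=sum(np.eye(3)-np.outer(d,d) for d in(d1,d2)); b=sum((np.eye(3)-np.outer(d,d))@o for o,d in((o1,d1),(o2,d2)))
    p=np.linalg.solve(A,b); return p,1e3*np.linalg.norm(np.cross(p-o1,d1))*2
def blob(c,x0,y0,x1,y1,f,k=6,n=1):
    im=cv2.resize(c["img"][y0:y1,x0:x1],None,fx=k,fy=k,interpolation=cv2.INTER_CUBIC)
    m=f(im.astype(int)).astype(np.uint8)
    cs=sorted(cv2.findContours(m,cv2.RETR_EXTERNAL,cv2.CHAIN_APPROX_NONE)[0],key=cv2.contourArea)[::-1][:n]
    out=[]
    for q in cs:
        r=cv2.minAreaRect(q); b=cv2.boxPoints(r)
        g=lambda p:(np.array(p)+.5)/k-.5+[x0,y0]
        e=sorted([((b[i]+b[(i+1)%4])/2,np.linalg.norm(b[i]-b[(i+1)%4])) for i in range(4)],key=lambda v:v[1])[:2]
        ends=sorted([tuple(g(v[0])) for v in e]); out.append((g(r[0]),ends,np.array(r[1])/k))
    return out
E
python3 - <<'E'
from h import *
np.set_printoptions(precision=4,suppress=True)
t=load("pics/top0.npy");s=load("pics/scene0.npy")
W=lambda im: im.min(2)>205
for nm,bt,bs,zt in(("wide",(296,188,338,212),(176,174,216,198),.097),("narrow",(341,184,372,205),(146,174,173,198),.097),("fixM",(142,150,185,175),(322,180,366,205),None),("fixR",(185,160,229,178),(276,176,320,200),None)):
    a=blob(t,*bt,W)[0];b=blob(s,*bs,lambda im: im.min(2)>195)[0]
    print(nm,a[0],a[2],b[0],b[2])
    # ends: top leftmost = +y ; scene rightmost = +y
    P=[tri(t,a[1][0],s,b[1][1]),tri(t,a[1][1],s,b[1][0])]
    for p in P: print("  end",p[0],p[1])
    d=P[0][0]-P[1][0]; print("  mid",(P[0][0]+P[1][0])/2,"len",np.linalg.norm(d),"yaw",np.degrees(np.arctan2(-d[0],d[1])))
    if zt:
        q=[onz(t,e,zt) for e in a[1]]; d=q[0]-q[1]; print("  onz top",(q[0]+q[1])/2,np.linalg.norm(d),np.degrees(np.arctan2(-d[0],d[1])))
        q=[onz(s,e,zt) for e in b[1]][::-1]; d=q[0]-q[1]; print("  onz scn",(q[0]+q[1])/2,np.linalg.norm(d),np.degrees(np.arctan2(-d[0],d[1])))
D=lambda im: im.max(2)<70
for nm,bt,bs in(("ckL",(106,150,122,164),(390,208,408,222)),("ckR",(140,158,151,168),(356,204,371,216))):
    a=blob(t,*bt,D);b=blob(s,*bs,D)
    if a and b: print(nm,a[0][0],a[0][2],b[0][0],b[0][2],*tri(t,a[0][0],s,b[0][0]))
E
```

```text
wide [328.4167 195.4167] [0.6667 2.6667] [194.0142 178.1338] [ 1.9192 32.2016]
  end [ 0.4708 -0.2061  0.1105] 65.70638007555746
  end [ 0.4732 -0.2546  0.1   ] 12.61323432072503
  mid [ 0.472  -0.2304  0.1053] len 0.049683436457925466 yaw 2.778045743361045
  onz top [ 0.4733 -0.2455  0.097 ] 0.006691175170073532 -4.070633855321353
  onz scn [ 0.4665 -0.2185  0.097 ] 0.0871770075612891 3.4753314597933427
narrow [346.4167 193.0833] [0.6667 2.    ] [157.743  179.9077] [ 2.0721 19.7238]
  end [ 0.4771 -0.2887  0.104 ] 2.058975335196278
  end [ 0.478  -0.3163  0.0962] 49.40690804895737
  mid [ 0.4776 -0.3025  0.1001] len 0.028638239490308703 yaw 1.8583795677197594
  onz top [ 0.4761 -0.2912  0.097 ] 0.005141862174110849 -96.76040153516006
  onz scn [ 0.4727 -0.3161  0.097 ] 0.05254034722780831 5.913552471144603
fixM [169.75   160.4167] [0.6667 4.3333] [342.346  188.5882] [37.3982  2.2521]
  end [0.5814 0.1688 0.1563] 53.344217024000294
  end [0.5687 0.1187 0.1687] 19.63271755194266
  mid [0.5751 0.1438 0.1625] len 0.05317105433260215 yaw -14.284387038154959
fixR [216.75   168.4167] [0.6667 6.3333] [298.5921 181.5284] [35.8895  2.263 ]
  end [0.5527 0.0634 0.1552] 61.684423463260345
  end [0.5428 0.0124 0.1662] 8.291877831596858
  mid [0.5477 0.0379 0.1607] len 0.05309315887979978 yaw -10.918924954062003
ckL [115.2893 158.2463] [10.3435  2.7233] [397.2596 216.1186] [7.0929 3.2032] [0.6087 0.2907 0.0996] 4.168008597176949
ckR [145.7632 163.368 ] [8.8724 2.8193] [363.1583 210.3917] [6.7882 3.0877] [0.5892 0.2123 0.0996] 2.9873262072709394
```

```bash
python3 - <<'E'
from h import *
np.set_printoptions(precision=4,suppress=True)
t=load("pics/top0.npy");s=load("pics/scene0.npy")
print(t["img"][195:203,318].tolist())
for nm,bt,bs,zt in(("wide",(296,188,338,212),(176,174,216,198),.097),("narrow",(341,184,372,205),(146,174,173,198),.097),("fixM",(142,150,185,175),(322,180,366,205),.16),("fixR",(185,160,229,178),(276,176,320,200),.16)):
  for th in (165,):
    a=blob(t,*bt,lambda im: im.min(2)>th)[0];b=blob(s,*bs,lambda im: im.min(2)>190)[0]
    print(nm,th,a[0],a[2],b[0],b[2])
    P=[tri(t,a[1][0],s,b[1][1]),tri(t,a[1][1],s,b[1][0])]
    for p in P: print("  end",p[0],p[1])
    d=P[0][0]-P[1][0]; print("  mid",(P[0][0]+P[1][0])/2,"len",np.linalg.norm(d),"yaw",np.degrees(np.arctan2(-d[0],d[1])))
    q=[onz(t,e,zt) for e in a[1]]; d=q[0]-q[1]; print("  onz top",(q[0]+q[1])/2,np.linalg.norm(d),np.degrees(np.arctan2(-d[0],d[1])))
    q=[onz(s,e,zt) for e in b[1]][::-1]; d=q[0]-q[1]; print("  onz scn",(q[0]+q[1])/2,np.linalg.norm(d),np.degrees(np.arctan2(-d[0],d[1])))
# stand by colour
def S(im): return (im[...,0]>150)&(im[...,2]>75)&(im[...,0]-im[...,1]<60)&(im[...,1]-im[...,2]>25)
a=blob(t,285,175,380,225,S)[0]; q=[onz(t,e,.03) for e in a[1]];d=q[0]-q[1]
print("stand",a[2],(q[0]+q[1])/2,np.linalg.norm(d),np.degrees(np.arctan2(-d[0],d[1])))
E
```

```text
[[203, 195, 159], [204, 211, 221], [204, 211, 220], [204, 211, 221], [189, 195, 207], [102, 98, 96], [101, 98, 96], [97, 94, 88]]
wide 165 [317.8472 197.2704] [ 4.2513 35.3868] [194.0836 178.1723] [ 2.1357 32.3678]
  end [ 0.4671 -0.1739  0.1001] 0.36141486425194336
  end [ 0.4727 -0.2617  0.1001] 1.2556712021470933
  mid [ 0.4699 -0.2178  0.1001] len 0.08800002005937667 yaw 3.6342374280952754
  onz top [ 0.4705 -0.2186  0.097 ] 0.08911253817816485 3.640626958148633
  onz scn [ 0.4666 -0.2183  0.097 ] 0.08758479167496953 3.783686744840378
narrow 165 [356.2928 192.1192] [ 4.121  22.3687] [157.8176 179.8794] [ 2.1858 19.9027]
  end [ 0.4742 -0.2876  0.1011] 1.1305743860959356
  end [ 0.4779 -0.3424  0.0998] 2.427471462241872
  mid [ 0.476  -0.315   0.1004] len 0.05496127944858473 yaw 3.932774259199946
  onz top [ 0.4768 -0.3163  0.097 ] 0.05664080080603088 3.812575733691999
  onz scn [ 0.4725 -0.3159  0.097 ] 0.05301318463113611 5.9968170091960165
fixM 165 [162.5446 159.6006] [37.6405  5.0755] [342.3901 188.5784] [37.5373  2.4506]
  end [0.5852 0.1956 0.1629] 1.8353813674740818
  end [0.5655 0.1089 0.164 ] 1.9749180353066609
  mid [0.5753 0.1523 0.1635] len 0.08890437124393943 yaw -12.832430473347863
  onz top [0.5765 0.1531 0.16  ] 0.09090382787247746 -12.600858505794196
  onz scn [0.572  0.1536 0.16  ] 0.08735310916331825 -14.069096254026316
fixR 165 [205.545  166.3964] [37.9488  5.343 ] [298.5906 181.5378] [35.9428  2.4357]
  end [0.5616 0.0934 0.1645] 2.134461646123807
  end [0.5405 0.0076 0.1636] 1.8541309343983041
  mid [0.5511 0.0505 0.1641] len 0.08840931587531045 yaw -13.868481012914868
  onz top [0.5523 0.0511 0.16  ] 0.09100191697727708 -13.836156103939942
  onz scn [0.5469 0.0513 0.16  ] 0.08703118774162424 -13.69801173416489
stand [27.0526 78.6925] [ 0.4748 -0.2683  0.03  ] 0.21222773282179305 3.6848562889250953
```

```bash
cat >> h.py <<'E'
from scipy.spatial.transform import Rotation as Ro
def mv(st,p,yaw):
    """shift in tool axes (m) and rotvec (deg) to get TCP to p, tool x down, tool z horizontal at yaw (mod 180)"""
    R=Ro.from_euler("xyz",st["ee_rot"],degrees=True); best=None
    for y in(yaw,yaw+180):
        z=np.array([np.cos(np.radians(y)),np.sin(np.radians(y)),0]);x=np.array([0,0,-1.]);T=Ro.from_matrix(np.c_[x,np.cross(z,x),z])
        r=np.degrees((R.inv()*T).as_rotvec())
        if best is None or np.linalg.norm(r)<np.linalg.norm(best): best=r
    return np.round(R.inv().apply(np.array(p)-st["eef_pos"]),4),np.round(best,2)
E
python3 - <<'E'
from h import *
from station import *
st=sense();print(Ro.from_euler("xyz",st["ee_rot"],degrees=True).as_matrix().round(3))
print(mv(st,(.4705,-.2186,.20),3.65))
t=load("pics/top0.npy")
for uv in [(270,231),(253,236),(286,227),(328,247)]: print(onz(t,uv,.08))
E
```

```text
[[-0.     0.965  0.263]
 [ 0.001  0.263 -0.965]
 [-1.    -0.    -0.001]]
(array([ 0.0222,  0.3966, -0.2901]), array([-7.842e+01, -6.000e-02, -5.000e-02]))
[ 0.39640088 -0.09293979  0.08      ]
[ 0.38693974 -0.0496047   0.08      ]
[ 0.4035793 -0.1337859  0.08     ]
[ 0.34655918 -0.2336014   0.08      ]
```

Emit:
send_rows([
  [0,0.003,0.05,-0.036,-9.8,0,0],
  [0,0.006,0.1,-0.073,-19.6,0,0],
  [0,0.009,0.15,-0.109,-29.4,0,0],
  [0,0.012,0.2,-0.145,-39.2,0,0],
  [0,0.015,0.25,-0.181,-49,0,0],
  [0,0.018,0.3,-0.218,-58.8,0,0],
  [0,0.02,0.35,-0.254,-68.6,0,0],
  [0,0.022,0.397,-0.29,-78.4,0,0],
])

```text
time: 1.1
eef_pos: [0.4719, -0.2172, 0.2004]
ee_rot: [-99.3, 90.0, -95.4]
contact_force: [0.5, -1.2, 1.0]
opening: 0.087
```

```bash
python3 - <<'E'
from h import *
from station import *
st=sense();print(st["time"],st["eef_pos"],st["ee_rot"],st["qpos"].round(1));print(mv(st,(.4705,-.2186,.20),3.65))
E
```

```text
1.1 [ 0.47194147 -0.21717103  0.20040437] [-99.34715887  89.98983087 -95.39240181] [ 48.1   8.8 -31.  100.    4.8  72.5  19.9]
(array([ 0.0004, -0.0013, -0.0015]), array([ 0.3 , -0.  ,  0.01]))
```

Emit:
send_rows([
  [0,0.02,-0.001,-0.0015,0.3,0,0],
  [0,0.045,-0.001,-0.0015,0.3,0,0],
  [0,0.07,-0.001,-0.0015,0.3,0,0],
  [0,0.095,-0.001,-0.0015,0.3,0,0],
  [0,0.115,-0.001,-0.0015,0.3,0,0],
  [0,0.13,-0.001,-0.0015,0.3,0,0],
  [0,0.136,-0.001,-0.0015,0.3,0,0],
  [0,0.136,-0.001,-0.0015,0.3,0,0],
])

```text
time: 2.1
eef_pos: [0.4697, -0.22, 0.0646]
ee_rot: [143.2, 90.0, 146.5]
contact_force: [0.1, 0.6, -0.0]
opening: 0.087
```

```bash
python3 - <<'E'
from h import *
from station import *
st=sense();print(st["time"],mv(st,(.4705,-.2186,.064),3.65))
s=capture("scene");np.save("pics/s1.npy",s,allow_pickle=True);t=capture("top")
a=cv2.resize(s["img"][120:220,100:250,::-1],None,fx=4,fy=4,interpolation=2);b=cv2.resize(t["img"][160:230,265:415,::-1],None,fx=4,fy=4)
cv2.imwrite("pics/g1.png",np.vstack([a[:300],b]))
E
```

```text
2.1 (array([0.0006, 0.0014, 0.0009]), array([-0.32, -0.01, -0.01]))
```

View pics/g1.png

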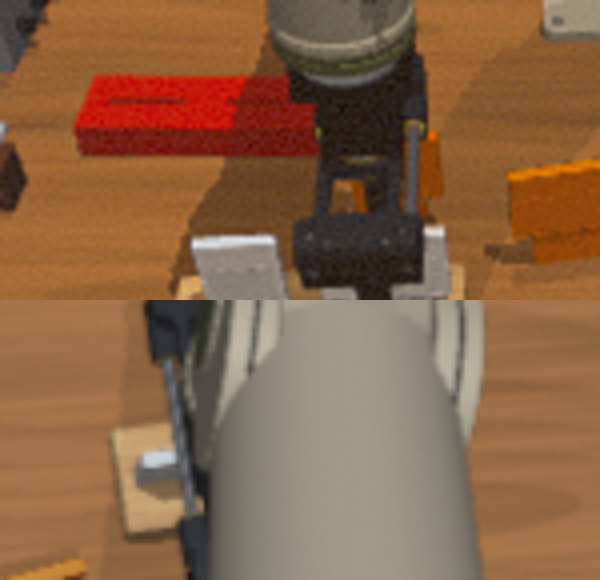

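The open fingers straddle the wide holder: scene crop (355,250), with the narrow one clear at (235,260). The holder's +y end shows at (160,465) in the top crop. Closing now.

Emit:
send_rows([
  [60,0,0.001,0,0,0,0],
  [120,0,0.001,0,0,0,0],
  [180,0,0.001,0,0,0,0],
  [255,0,0.001,0,0,0,0],
  [255,0,0.001,0,0,0,0],
  [255,0,0.001,0,0,0,0],
  [255,0,0.001,0,0,0,0],
  [255,0,0.001,0,0,0,0],
])

```text
time: 3.2
eef_pos: [0.4696, -0.2191, 0.0645]
ee_rot: [-82.3, 90.0, -78.9]
contact_force: [-0.3, 0.8, -0.0]
opening: 0.0149
```

Emit:
send_rows([
  [255,0,0,0,0,0,0],
  [255,-0.01,0,0,0,0,0],
  [255,-0.03,0,0,0,0,0],
  [255,-0.06,0,0,0,0,0],
  [255,-0.1,0,0,0,0,0],
  [255,-0.145,0,0,0,0,0],
  [255,-0.156,0,0,0,0,0],
  [255,-0.156,0,0,0,0,0],
])

```text
time: 4.2
eef_pos: [0.4698, -0.2191, 0.2211]
ee_rot: [-44.0, 89.9, -40.7]
contact_force: [0.1, -0.4, -0.7]
opening: 0.0097
```

```bash
python3 - <<'E'
from h import *
from station import *
st=sense();print(st["time"],st["opening"],st["eef_pos"],st["ee_rot"],mv(st,(.601,.2553,.22),-13.4))
E
```

```text
4.2 0.009721843719503694 [ 0.46975032 -0.2191369   0.22105623] [-43.98608784  89.92781052 -40.65620468] (array([0.0008, 0.466 , 0.1586]), array([16.73,  0.06,  0.04]))
```

Emit:
send_rows([
  [255,-0.015,0.03,0,2,0,0],
  [255,-0.03,0.09,0.02,4,0,0],
  [255,-0.03,0.145,0.045,6,0,0],
  [255,-0.03,0.2,0.07,8,0,0],
  [255,-0.03,0.255,0.095,10,0,0],
  [255,-0.03,0.31,0.115,12,0,0],
  [255,-0.03,0.365,0.135,14,0,0],
  [255,-0.03,0.415,0.15,16.7,0,0],
])

```text
time: 5.2
eef_pos: [0.595, 0.2057, 0.2483]
ee_rot: [-154.9, 89.8, -168.3]
contact_force: [0.5, 0.6, -0.7]
opening: 0.0098
```

Emit:
send_rows([
  [255,0,0.02,0.003,0,0,0],
  [255,0,0.04,0.006,0,0,0],
  [255,0,0.051,0.0085,0,0,0],
  [255,0,0.051,0.0085,0,0,0],
  [255,0,0.051,0.0085,0,0,0],
  [255,0,0.051,0.0085,0,0,0],
  [255,0,0.051,0.0085,0,0,0],
  [255,0,0.051,0.0085,0,0,0],
])

```text
time: 6.2
eef_pos: [0.6153, 0.2513, 0.2507]
ee_rot: [-14.1, 90.0, -27.5]
contact_force: [-0.8, -0.3, -0.1]
opening: 0.0096
```

```bash
python3 - <<'E'
from h import *
from station import *
st=sense();print(st["time"],st["opening"],st["eef_pos"],st["contact_force"],mv(st,(.601,.2553,.25),-13.4))
s=capture("scene");np.save("pics/s2.npy",s,allow_pickle=True);t=capture("top");np.save("pics/t2.npy",t,allow_pickle=True)
a=cv2.resize(s["img"][95:245,250:430,::-1],None,fx=3,fy=3,interpolation=2);b=cv2.resize(t["img"][85:205,70:250,::-1],None,fx=3,fy=3)
cv2.imwrite("pics/g2.png",np.hstack([a[:,:],np.zeros((450,1,3),np.uint8)])[:, :]);cv2.imwrite("pics/g2.png",np.vstack([a[:450],b[:]])[:810])
c=cv2.imread("pics/g2.png");cv2.imwrite("pics/g2.png",cv2.resize(c,None,fx=.74,fy=.74,interpolation=cv2.INTER_AREA))
E
```

```text
6.2 0.00955875926392278 [0.61532293 0.25134225 0.25069125] [-0.76579147 -0.27395888 -0.13396837] (array([ 0.0007,  0.0005, -0.0149]), array([0.01, 0.02, 0.01]))
```

View pics/g2.png

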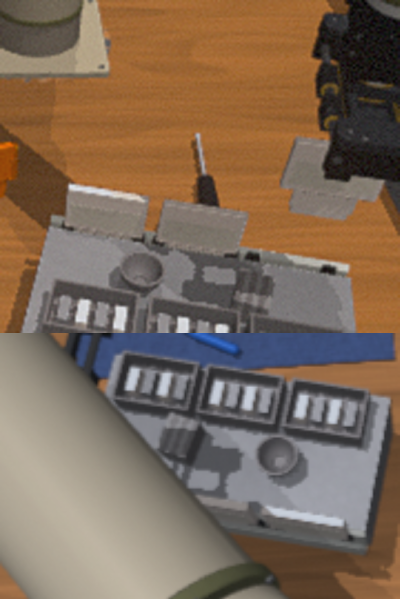

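The scene crop shows the holder held upright, tilted to match the view, with its blade at (320,205) and the empty bay at (290,262). The arm blocks the top view of the bay. I'll go just above the mouth and check in the scene view.

Emit:
send_rows([
  [255,0.0,-0.0015,-0.007,0,0,0],
  [255,0.0,-0.0015,-0.0157,0,0,0],
  [255,0.015,-0.0015,-0.0157,0,0,0],
  [255,0.035,-0.0015,-0.0157,0,0,0],
  [255,0.055,-0.0015,-0.0157,0,0,0],
  [255,0.07,-0.0015,-0.0157,0,0,0],
  [255,0.079,-0.0015,-0.0157,0,0,0],
  [255,0.079,-0.0015,-0.0157,0,0,0],
])

```text
time: 7.3
eef_pos: [0.5995, 0.2537, 0.1709]
ee_rot: [-147.3, 89.9, -160.7]
contact_force: [0.3, 0.6, -0.1]
opening: 0.0098
```

```bash
python3 - <<'E'
from h import *
from station import *
st=sense();print(st["time"],st["opening"],st["eef_pos"],st["contact_force"],mv(st,(.5998,.2535,.171),-13.4))
s=capture("scene");np.save("pics/s3.npy",s,allow_pickle=True)
crop(s,330,150,110,85,7,"pics/g3.png")
yw=np.radians(-13.4);ax=np.array([np.cos(yw),np.sin(yw),0]);ay=np.array([-np.sin(yw),np.cos(yw),0])
f=st["eef_pos"]-[0,0,.0595]
P={"foot+":f+.027*ay+.0025*ax,"foot-":f-.027*ay+.0025*ax,"sh+":f+.045*ay+.005*ax+[0,0,.032],"sh-":f-.045*ay+.005*ax+[0,0,.032],"shb+":f+.030*ay+.0025*ax+[0,0,.032],"shb-":f-.030*ay+.0025*ax+[0,0,.032]}
for k,p in P.items(): print(k,((proj(s,p)[0]-[330,150]+.5)*7-.5).round(0))
E
```

```text
7.3 0.009823153026129986 [0.59948937 0.25366685 0.17086653] [ 0.26217385  0.55348173 -0.06153019] (array([-0.0001, -0.0001,  0.0003]), array([ 0.03, -0.04,  0.03]))
foot+ [445. 444.]
foot- [284. 418.]
sh+ [529. 396.]
sh- [253. 352.]
shb+ [482. 383.]
shb- [299. 354.]
```

View pics/g3.png

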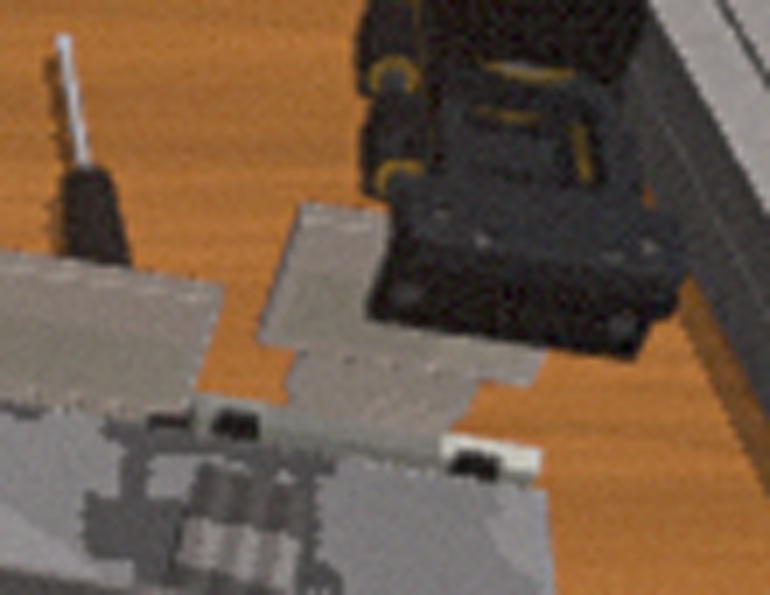

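```bash
python3 - <<'E'
from h import *
s=load("pics/s3.npy");u=lambda p:((np.array(p)+.5)/7-.5+[330,150])
yw=np.radians(-13.4);ax=np.array([np.cos(yw),np.sin(yw),0]);ay=np.array([-np.sin(yw),np.cos(yw),0])
zf=.1709-.0595
sp,sm=onz(s,u((535,385)),zf+.032),onz(s,u((258,343)),zf+.032)
cp,cm=onz(s,u((477,464)),.1),onz(s,u((237,424)),.1)
for n,a,b in(("holder",sp,sm),("cheeks",cp,cm)):
    d=a-b;print(n,(a+b)/2,np.linalg.norm(d),np.degrees(np.arctan2(-d[0],d[1])))
h=(sp+sm)/2-.005*ax;c=(cp+cm)/2
print("bay-holder along,across mm",1e3*(c-h)@ay,1e3*(c-h)@ax)
fm=np.array([.572,.1536,0]);fr=np.array([.5469,.0513,0]);b=2*fm-fr;print("via fixed",b,1e3*(b-h)@ay,1e3*(b-h)@ax)
E
```

```text
holder [0.59979635 0.25563159 0.1434    ] 0.09084110013005034 -12.780982147023924
cheeks [0.5981672  0.25440774 0.1       ] 0.08189595673378518 -13.590433991934487
bay-holder along,across mm -1.5680846235232948 3.69882741590734
via fixed [0.5971 0.2559 0.    ] -0.363773535804738 2.3148564164215424
```

The relative check says the holder should move 2–3 mm across toward the shelf. That is within the flare, so I'll shift about 2 mm and descend gently.

Emit:
send_rows([
  [255,0,-0.0007,0.002,-0.3,0,0],
  [255,0.004,-0.0007,0.002,-0.3,0,0],
  [255,0.008,-0.0007,0.002,-0.3,0,0],
  [255,0.011,-0.0007,0.002,-0.3,0,0],
  [255,0.014,-0.0007,0.002,-0.3,0,0],
  [255,0.016,-0.0007,0.002,-0.3,0,0],
  [255,0.018,-0.0007,0.002,-0.3,0,0],
  [255,0.018,-0.0007,0.002,-0.3,0,0],
])

```text
time: 8.35
eef_pos: [0.6013, 0.2528, 0.154]
ee_rot: [21.4, 90.0, 8.3]
contact_force: [-1.6, -0.2, 3.1]
opening: 0.0098
```

```bash
python3 - <<'E'
from h import *
from station import *
st=sense();print(st["time"],st["opening"],st["eef_pos"],st["contact_force"],st["wrist_torque"],mv(st,(.601,.2535,.153),-13.4))
E
```

```text
8.35 0.00978667437619754 [0.60132126 0.2528247  0.15399148] [-1.64591025 -0.17467317  3.05246222] [-0.19277402  0.47724343 -0.01073849] (array([ 0.001 ,  0.0006, -0.0005]), array([ 0.34,  0.  , -0.  ]))
```

Light contact, 3 N up and −1.6 N in x, means the foot is touching the flare on the shelf side by about 2 mm. Shifting back and continuing.

Emit:
send_rows([
  [255,0,0,-0.001,0,0,0],
  [255,0,0,-0.002,0,0,0],
  [255,0.002,0,-0.002,0,0,0],
  [255,0.004,0,-0.002,0,0,0],
  [255,0.006,0,-0.002,0,0,0],
  [255,0.008,0,-0.002,0,0,0],
  [255,0.01,0,-0.002,0,0,0],
  [255,0.01,0,-0.002,0,0,0],
])

```text
time: 9.35
eef_pos: [0.5994, 0.253, 0.1433]
ee_rot: [-129.5, 90.0, -142.6]
contact_force: [0.7, 0.4, -0.4]
opening: 0.0098
```

```bash
python3 - <<'E'
from h import *
from station import *
st=sense();print(st["time"],st["opening"],st["eef_pos"],st["contact_force"],st["wrist_torque"],mv(st,(.5995,.2535,.144),-13.4))
E
```

```text
9.35 0.00983015245353181 [0.59944356 0.25304718 0.1433317 ] [ 0.74677352  0.42259039 -0.41990631] [-0.04598809 -0.10822379  0.01199804] (array([-0.0007,  0.0005, -0.    ]), array([ 0.33, -0.01,  0.01]))
```

Emit:
send_rows([
  [255,0.002,0,0,0,0,0],
  [255,0.004,0,0,0,0,0],
  [255,0.006,0,0,0,0,0],
  [255,0.008,0,0,0,0,0],
  [255,0.01,0,0,0,0,0],
  [255,0.011,0,0,0,0,0],
  [255,0.012,0,0,0,0,0],
  [255,0.012,0,0,0,0,0],
])

```text
time: 10.35
eef_pos: [0.5997, 0.2531, 0.132]
ee_rot: [12.1, 90.0, -1.0]
contact_force: [-3.1, -2.1, 5.9]
opening: 0.0101
```

```bash
python3 - <<'E'
from h import *
from station import *
st=sense();print(st["time"],st["opening"],st["eef_pos"],st["contact_force"],st["wrist_torque"],mv(st,(.5995,.2535,.1275),-13.4))
s=capture("scene");np.save("pics/s4.npy",s,allow_pickle=True)
crop(s,330,150,110,85,7,"pics/g4.png")
E
```

```text
10.35 0.010057484113985216 [0.59965258 0.25312349 0.13202212] [-3.11794413 -2.05184056  5.92432523] [-0.39881431  0.4540125  -0.01312071] (array([ 0.0045,  0.0003, -0.0002]), array([ 0.33,  0.03, -0.01]))
```

View pics/g4.png

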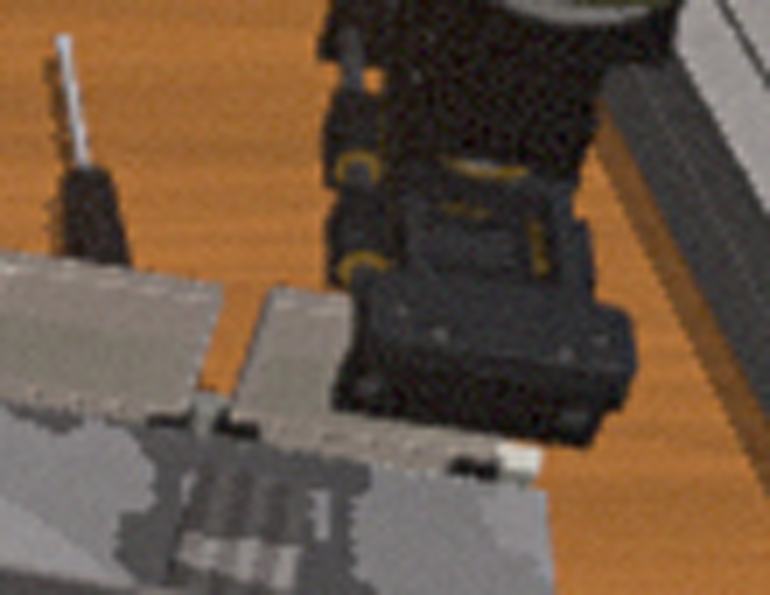

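The blade is in the bay beside the fixed holder, with its shoulders just above the cheeks at (245,425) and (480,465). The clip is being pressed with 5.9 N. Continuing gently.

Emit:
send_rows([
  [255,0.001,0,-0.0003,0,0,0],
  [255,0.002,0,-0.0005,0,0,0],
  [255,0.003,0,-0.0005,0,0,0],
  [255,0.0035,0,-0.0005,0,0,0],
  [255,0.004,0,-0.0005,0,0,0],
  [255,0.0045,0,-0.0005,0,0,0],
  [255,0.0045,0,-0.0005,0,0,0],
  [255,0.0045,0,-0.0005,0,0,0],
])

```text
time: 11.4
eef_pos: [0.5996, 0.2532, 0.1281]
ee_rot: [13.3, 89.9, 0.2]
contact_force: [-1.1, -2.0, 9.2]
opening: 0.01
```

```bash
python3 - <<'E'
from station import *
st=sense();print(st["time"],st["opening"],st["eef_pos"],st["contact_force"],st["wrist_torque"])
E
```

```text
11.4 0.010036290633928018 [0.59956567 0.25316697 0.12808573] [-1.13348554 -2.00494362  9.20800741] [-0.52854454  0.37619592 -0.0642642 ]
```

Emit:
send_rows([
  [255,0.0004,0,0,0,0,0],
  [255,0.0008,0,0,0,0,0],
  [255,0.0012,0,0,0,0,0],
  [255,0.0015,0,0,0,0,0],
  [255,0.0015,0,0,0,0,0],
  [255,0.0015,0,0,0,0,0],
  [255,0.0015,0,0,0,0,0],
  [255,0.0015,0,0,0,0,0],
])

```text
time: 12.4
eef_pos: [0.5997, 0.2531, 0.1276]
ee_rot: [8.9, 89.9, -4.2]
contact_force: [-4.6, -4.0, 16.3]
opening: 0.0099
```

```bash
python3 - <<'E'
from station import *
st=sense();print(st["time"],st["opening"],st["eef_pos"],st["contact_force"],st["wrist_torque"])
E
```

```text
12.4 0.009928021035271392 [0.59966618 0.25313917 0.12757399] [-4.62665796 -4.03630875 16.25051852] [-8.99464313e-01  1.09124706e+00 -3.00527445e-05]
```

Force rose from 9 to 16 N over the last 0.5 mm, and TCP z of 0.1276 matches the predicted home of 0.1275. That looks like the rigid stop. I'll hold still and check for slip.

Emit:
send_rows([
  [255,0,0,-0.0003,0,0,0],
  [255,0,0,-0.0003,0,0,0],
  [255,0,0,-0.0003,0,0,0],
  [255,0,0,-0.0003,0,0,0],
  [255,0,0,-0.0003,0,0,0],
  [255,0,0,-0.0003,0,0,0],
  [255,0,0,-0.0003,0,0,0],
  [255,0,0,-0.0003,0,0,0],
])

```text
time: 13.4
eef_pos: [0.5996, 0.2531, 0.1276]
ee_rot: [10.8, 89.9, -2.3]
contact_force: [-2.7, -3.9, 15.6]
opening: 0.0094
```

```bash
python3 - <<'E'
from h import *
from station import *
st=sense();print(st["time"],st["opening"],st["eef_pos"],st["contact_force"],st["wrist_torque"],mv(st,(.5995,.2535,.1275),-13.4))
s=capture("scene")
crop(s,330,150,110,85,7,"pics/g5.png")
E
```

```text
13.4 0.00943693256626126 [0.59961283 0.25311463 0.12756127] [-2.67092121 -3.87667936 15.64931227] [-0.92588742  0.80115275  0.07260401] (array([ 0.0001,  0.0003, -0.0002]), array([ 0.29,  0.14, -0.03]))
```

View pics/g5.png

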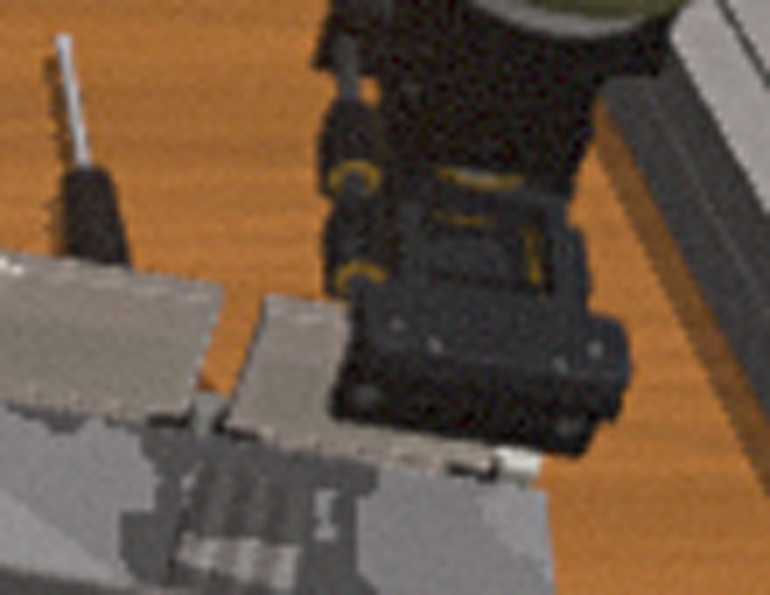

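The view shows the shoulders down on both cheeks, at (240,428) and (475,468). The panel is level with its fixed neighbour and has an even gap to it. Readings are steady at 15.6 N, with no slip.

```bash
python3 -c "
from station import *
print(hand_in())"
```

```text
the job is handed in; nothing more can be done
None
```

I took the wide holder from the wooden stand, lowered it into the empty bay at the shelf's +y end and pressed it home. I handed in at about 13.5 s, still gripping it and pushing it down; no verdict was reported.

**Last checks**
- **Home position:** TCP height was 0.1276 m against 0.1275 m predicted for home. The upward force rose from 9 N to about 16 N over the last 0.5 mm, so I took that as the rigid stop. It held at 15.6 N in the next one-second hold, with no slip.
- **Seating:** the final picture shows the shoulders on both cheeks and the panel level with the fixed holder beside it.
- **Grip:** the opening was 9.4–9.9 mm on the 10 mm panel.
- **Force:** the highest reading was about 17 N, well under the 60 N limit.

**Disagreements and limits**
- **Across the channel:** the scene view suggested moving 2–4 mm towards the shelf. I moved 2 mm, the blade touched the flare at about 3 N, and I shifted back before continuing, so the first estimate had been right.
- **Along the bay:** my estimates of its centre differ by 1–2 mm, within the 7 mm allowed.
- **Not measured:** I could not read the clip's travel directly, and the arm hid the bay from the top camera.
- **Narrow holder and other objects:** I felt no contact with the narrow holder or the other objects, but I did not re-measure their positions at the end.

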